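# Set the demonstration wheel to its start mark

## Robot

A 6-joint arm with a two-finger parallel gripper is mounted at the origin on the work surface. World frame = base frame: x ahead of the robot, y to its left, z up, the work surface at z = 0. Lengths are in m, angles in rad, forces in N, time in s.
With the tool pointing down it reaches from about 0.35 to 0.975 m from the base axis. Payload 4.9 kg.
Tool frame: the origin (TCP) lies at the very end of the fingers, on their centre line; the grasp point (between the pads) lies manip.grip_point_offset behind it (manip.grip_point_offset is the distance from the TCP to the grasp point, in m); z points along the fingers, y is the direction in which the jaws open and shut (so a half turn about z gives the same grasp; the last joint's range is limited). The gripper opens to 85 mm and grips with 20 to 120 N. Pads are 22 mm wide; open, the fingers measure 114 mm over their backs; the gripper's body (76 mm by 85 mm) begins 54 mm behind the grasp point. The pads swing forward as they close: fully open they stand 13 mm farther back than shut.
Start: joints at [1.154, 0.053, 1.613, -0, 1.476, -0.119], TCP at [0.183, 0.597, 0.199] pointing down, gripper open.
Joint ranges: [-3.01, 3.01], [-1.01, 2.22], [0.06, 2.58], [-1.02, 4.17], [0.09, 2.62], [-3.14, 3.14]. Speed limits (rad/s): [2.57, 2.57, 3.14, 3.14, 3.14, 3.14].

## Interface

Orientations are given as a unit quaternion [w, x, y, z].
In Python, from plant import status, grab_frame, camera_params, ticket, boxes_of, outline_of, manip gives the robot as it stands. The module is installed in compiled form; this text tells all that it offers.
- The arm moves only by the tool play_rows, never from a script. Its argument "deltas" is a list of rows, each a list of 2 entries, a list of its own where there are three numbers: the shift along the world's x, y, z in m, then the turn about the world's z in rad. A call has 1 to 5 rows; each row is the pose to reach, as a shift and turn from the pose commanded when the call began; what a row does not reach only later rows make up. A row lasts 1/8 s, in which the tool goes at most 62.5 mm and 10.7 degrees, less where a joint would pass 70% of its speed; a pose out of reach is approached as far as the arm can. A call with a gripper value outside its range is refused whole. "grip" is the opening, from -1 (shut) to 1 (fully open), set as the call begins (left out, the last holds). The fingers move at their own pace and stop on an object; the grip force is fixed at half the most. Time passes only in rows, so rows that repeat a pose let the fingers close. It gives the time, the measured TCP pose, the force and the opening at its end, in the units of the state.
- status.state(): the state, without advancing time (a new reading comes with each control period).
- grab_frame(name): name is "scene" or "top"; returns (picture, depth): 480x640x3 uint8, blue, green, red; 480x640 float32, m along the optical axis (not along the pixel's ray), 0 where there is no reading.
- camera_params(name): a dict with "mtx" (3x3 intrinsics, pixels), "distortion" ([k1, k2, p1, p2, k3] as OpenCV has them; the pictures are not rectified), "world_from_camera" (4x4, takes a point from camera to world coordinates). Camera axes: x right, y up, looking along -z (the intrinsics and any distortion apply to the point x, -y, -z); pixel columns grow to the right and rows downward; lengths in m; the calibration is good to about 2 mm. A picture is of the moment at which its call begins. camera_params takes no time and is no camera call.
- ticket.job_done(): hands the job in, once; it reports no verdict.
Trained networks look in the newest picture that a camera, given by its name, has taken for a name from the list of things; names that differ only in an ending like _2 or _b are one class to them, and where a whole thing is asked for, a point or a joint stands for the part that bears it (a point fixed in the world has none). Each returns a list of dicts, best first, with "confidence" (0 to 1); they miss things now and then, are a little off and sometimes report something else, mostly with a low value. They report only what shows in the picture. A call takes as long as a camera call.
- boxes_of(camera, name): "box" ([left, top, right, bottom] in pixels, round what is visible of it).
- outline_of(camera, name): "region" (480x640 bool, what is visible of it) and "box" ([left, top, right, bottom] in pixels, round what is visible of it).
The state is a dict: "time": time; "joint_pos": joint angles; "joint_vel": joint speeds; "joint_efforts": joint torques, N m; "tool_pos": TCP position; "tool_rot": TCP orientation; "contact_force": force on the tool from outside, world axes, zero at the start; "ft_torque": the same for the moment, N m; "gripper_width": opening from 0.0 (shut) to 1.0 (fully open).
Only numpy, scipy, OpenCV 4.12 (cv2) and the standard library are available. Lean on these libraries where they do the work, as an engineer would, in place of code of your own. Each camera call takes 0.05 s, during which the arm holds its last target.

## Task

Turn the spoked wheel on the lab stand until its valve stem is at twelve o'clock, right beside the pointer at the top, by pushing its spokes round with the fingertips, letting go and pushing again, spoke after spoke. Do not touch the valve stem, do not lift or shift the stand, and leave everything else on the bench where it is.

Things in the scene. Friction and masses are not known exactly. Their poses are not given: they have to be found in the camera images.
- stand: Loose stand, 4 to 6 kg with the wheel: white base plate 220 (x) x 180 (y) x 12 mm and a steel post carrying the axle from behind. Origin: centre of the plate's underside, on the table; z up; x level, towards the side the wheel faces (away from the robot, up to 35 degrees either way); y level, across the wheel. Behind the spokes all is free except post and pointer rod.
- axle (a point): Wheel's centre, in the spokes' middle plane; fixed to the stand, 130 mm straight above its origin. The wheel leans back, its plane 30 degrees from horizontal. In stand axes: axle, out of its face, (sin 30, 0, cos 30); six o'clock, its lowest point, lies towards (cos 30, 0, -sin 30); twelve o'clock opposite; three and nine along y.
- pointer (a point): Small square steel pointer (14 mm) on the stand, just outside the tyre at the wheel's highest point, twelve o'clock, 158 mm up the slope from the axle. Its thin rod runs 45 mm behind the spokes from the axle to twelve o'clock only.
- wheel (a joint): Turn of the wheel, rad; free both ways, any number of turns. 0 or any whole turn (6.283) = valve at twelve o'clock. Grows anticlockwise seen facing it: the part at six o'clock then moves to the stand's +y. Starts 100 to 180 degrees from twelve, either way. The bearing drags (0.12 N m, 1.6 N at 75 mm radius): the wheel stays where left and hardly coasts when pushed slowly.
- spokes: Five straight black spokes 72 degrees apart, 12 mm wide and thick, from hub (48 mm diameter, 20 mm thick) to rim (inner radius 103 mm). Origin at the wheel's centre, z out of its face; one spoke along x, others at 72, 144, 216, 288 degrees. At wheel angle 0, x points to six o'clock, y is the stand's y.
- tyre: Black tyre with its aluminium rim, turning with the wheel: 280 mm outer diameter, 34 mm thick, inner radius of the rim 103 mm, highest point 208 mm above the table. Origin at the wheel's centre, z out of its face.
- valve: Valve stem: straight, plain brass, 12 mm thick (10 mm near its end), standing on the inside of the rim and pointing at the hub, halfway between two spokes, from 103 to 68 mm from the axle. Its origin and axes are those of spokes (origin at the wheel's centre); the stem lies along their -x.
- valve_tip (a point): Inner end of the valve stem, 68 mm from the axle.
- beaker: Bystander: clear glass beaker, 68 mm diameter, 90 mm high; origin under its centre.
- jar: Bystander: white jar with lid, 60 mm diameter, 75 mm high; origin under its centre.
- petri: Bystander: clear closed dish, 88 mm diameter, 16 mm high; origin under its centre.
- spanner: Bystander: steel spanner 150 mm long, lying flat along its own x.
- weight: Bystander: brass weight with a small knob, 48 mm diameter, 50 mm high; origin under its centre.
- stopwatch: Bystander: black round stopwatch lying flat, 56 mm diameter, 15 mm high; origin under its centre.
- screwdriver: Bystander: screwdriver 140 mm long, lying along its own x.

How it is judged:
By the outcome, as a careful person would: the job done as asked, in the order asked, and still so for the second after the job is handed in, with the robot touching nothing.
It also fails if it takes over 64 s, if anything falls off the work surface, if the arm or the gripper's body presses on something with over 40 N, if the wrist force passes 120 N, or if a joint passes its speed limit or range.

## Working session

There is one attempt and no reset: what is moved stays moved. The work goes in short steps, Python scripts to look and compute and a tool call to move; the robot and the scene stay as the last step left them, time stands still between calls to the robot, and variables do not carry over. Pictures are saved under pics/ and viewed, and the job is handed in when it is done.

Besides the shell and the picture viewer there is one more tool, called in YAML: its name, and indented under it one key for each argument. play_rows: Moves the arm, as the interface text tells. Its arguments: {"type":"object","properties":{"deltas":{"type":"array"},"grip":{"type":"number"}},"required":["deltas"]}

```bash
mkdir -p pics
cat > h.py <<'E'
import numpy as np, cv2
from plant import status, grab_frame, camera_params, ticket, boxes_of, outline_of, manip
def deproj(cam,u,v,d):
    p=camera_params(cam);K=np.array(p["mtx"]);D=np.array(p["distortion"]);T=np.array(p["world_from_camera"])
    uv=np.array([u,v],float).T.reshape(-1,1,2)
    n=cv2.undistortPoints(uv,K,D).reshape(-1,2); d=np.asarray(d).reshape(-1)
    P=np.c_[n[:,0]*d,-n[:,1]*d,-d]
    return P@T[:3,:3].T+T[:3,3]
def proj(cam,P):
    p=camera_params(cam);K=np.array(p["mtx"]);D=np.array(p["distortion"]);T=np.array(p["world_from_camera"])
    Q=(np.atleast_2d(P)-T[:3,3])@T[:3,:3]; Q=Q*[1,-1,-1]
    return cv2.projectPoints(Q.reshape(-1,1,3),np.zeros(3),np.zeros(3),K,D)[0].reshape(-1,2)
E
python3 - <<'E'
from h import *
for c in ("scene","top"):
    f,d=grab_frame(c); cv2.imwrite(f"pics/{c}0.png",f); np.save(f"{c}0d.npy",d); np.save(f"{c}0f.npy",f)
    for n in ("valve","wheel","pointer","stand","spokes"):
        print(c,n,[(round(b["confidence"],2),np.round(b["box"])) for b in boxes_of(c,n)[:2]])
    print(np.round(camera_params(c)["world_from_camera"],3))
print(status.state(), manip.grip_point_offset)
E
```

```text
scene valve [(0.43, array([337., 260., 341., 280.]))]
scene wheel [(0.76, array([280., 174., 401., 293.]))]
scene pointer [(0.62, array([283., 165., 402., 316.])), (0.18, array([272., 314., 295., 339.]))]
scene stand [(0.65, array([283., 162., 400., 314.])), (0.62, array([398., 216., 411., 235.]))]
scene spokes [(0.78, array([306., 193., 388., 278.]))]
[[ 0.092 -0.753  0.651  1.329]
 [ 0.996  0.07  -0.06  -0.012]
 [-0.     0.654  0.757  0.985]
 [ 0.     0.     0.     1.   ]]
top valve [(0.67, array([277., 196., 284., 212.]))]
top wheel [(0.97, array([187., 180., 345., 310.]))]
top pointer [(0.81, array([187., 177., 347., 330.]))]
top stand [(0.66, array([191., 178., 346., 333.]))]
top spokes [(0.83, array([212., 200., 316., 288.])), (0.24, array([188., 180., 345., 334.]))]
[[ 0.026  0.986 -0.167  0.421]
 [-0.999  0.032  0.034  0.064]
 [ 0.039  0.166  0.985  1.097]
 [ 0.     0.     0.     1.   ]]
{'time': 0.6, 'joint_pos': array([ 1.15401793e+00,  5.26957730e-02,  1.61289912e+00, -6.31042614e-06,
        1.47599467e+00, -1.18993244e-01]), 'joint_vel': array([ 0.00034259, -0.00039123,  0.00136878,  0.00088083, -0.00248601,
       -0.0013637 ]), 'joint_efforts': array([-1.06927655e-03, -3.93415725e+01, -3.70228601e+01, -1.17900609e-04,
        7.38891613e-04,  6.74580733e-06]), 'tool_pos': array([0.18336773, 0.59747802, 0.19930672]), 'tool_rot': array([3.43873850e-06, 1.48342759e-01, 9.88936007e-01, 6.61302097e-07]), 'contact_force': array([ 0.64294935, -0.41479112,  0.19940178]), 'ft_torque': array([-0.01886386,  0.04652423,  0.00225871]), 'gripper_width': 0.9997125131993788} 0.0187
```

View pics/scene0.png

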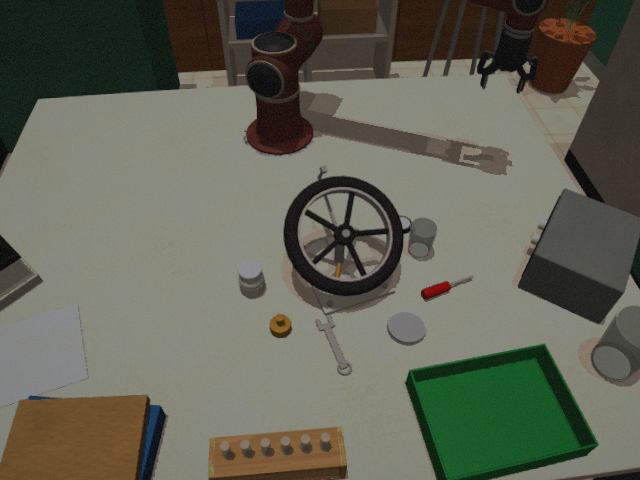

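View pics/top0.png

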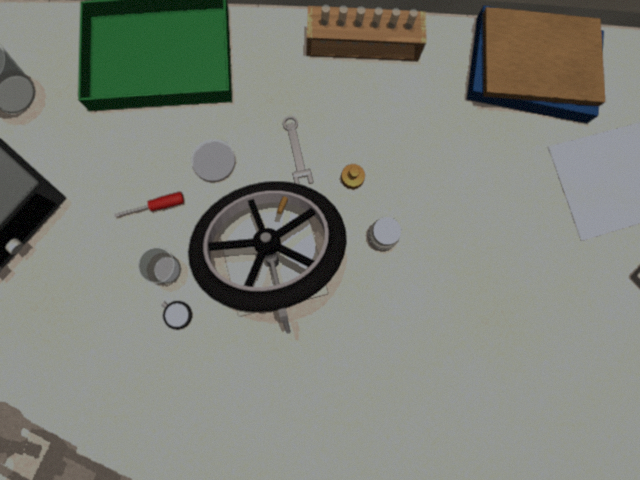

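```bash
cat >> h.py <<'E'
def frame(x,y,yaw):
    c,s=np.cos(yaw),np.sin(yaw)
    R=np.array([[c,-s,0],[s,c,0],[0,0,1]])
    X=R@[np.cos(np.pi/6),0,-.5]; Y=R@[0,1.,0]; Z=R@[.5,0,np.cos(np.pi/6)]
    return np.array([x,y,.13]),np.c_[X,Y,Z]   # columns: six o'clock, +y, normal
def W(pose,r,ang,z=0):
    o,M=frame(*pose); ang=np.asarray(ang,float)
    return o+np.stack([r*np.cos(ang),r*np.sin(ang),z+0*ang],-1)@M.T
def draw(img,cam,pose,th):
    t=np.linspace(0,2*np.pi,90)
    def pl(P,c,cl=False): cv2.polylines(img,[np.round(proj(cam,P)*8).astype(np.int32)],cl,c,1,cv2.LINE_AA,3)
    pl(W(pose,.103,t,.017),(0,255,255)); pl(W(pose,.140,t,0),(0,255,0))
    for k in range(5):
        a=th+k*2*np.pi/5
        pl(np.array([W(pose,r,a,.006) for r in(.024,.103)]),(255,0,255))
    pl(np.array([W(pose,r,th+np.pi,0) for r in(.068,.103)]),(0,0,255))
    pl(np.array([W(pose,r,np.pi,0) for r in(.151,.165)]),(255,0,0))
    return img
E
cat > fit.py <<'E'
from h import *
from scipy.optimize import least_squares
tag='0'
pts=[];sil={}
for c in ("top","scene"):
    grab_frame(c)
    o=outline_of(c,"tyre"); print(c,[(round(q["confidence"],2),np.round(q["box"]),q["region"].sum()) for q in o[:2]])
    m=o[0]["region"]; d=np.load(f"{c}0d.npy"); np.save(f"{c}m.npy",m)
    v,u=np.nonzero(m&(d>0)); P=deproj(c,u,v,d[v,u]); P=P[P[:,2]>.04]; pts.append(P)
P=np.vstack(pts); print(len(P),P.mean(0))
def res(p):
    o,M=frame(*p[:3]); o=o+[0,0,p[3]]
    Q=(P-o)@M; r=np.hypot(Q[:,0],Q[:,1])
    # solid of revolution: ellipse-ish annulus r .103-.14, z +-.017 ; signed box distance
    dr=np.abs(r-.1215)-.0185; dz=np.abs(Q[:,2])-.017
    return np.where((dr>0)&(dz>0),np.hypot(dr,dz),np.maximum(dr,dz))
s=least_squares(res,[.43,.07,0,0],loss='soft_l1',f_scale=.003)
print(s.x,np.abs(s.fun).mean())
E
python3 fit.py
```

```text
top [(0.55, array([189., 181., 344., 314.]), np.int64(8839)), (0.34, array([139., 243., 184., 281.]), np.int64(1323))]
scene [(0.79, array([280., 175., 404., 296.]), np.int64(5866))]
14146 [0.56348932 0.12288681 0.14562044]
[ 0.56575645  0.12645569  0.27688524 -0.00243352] 0.0018860268081872696
```

```bash
cat > ang.py <<'E'
from h import *
import sys
POSE=(.5658,.1265,.277)
def unwarp(cam,f,pose=POSE,z=.006,S=200):
    # rectified view of the spoke plane: six o'clock down, +y right
    g=(np.arange(2*S)-S)/S*.17
    a,b=np.meshgrid(g,g)   # col -> y, row -> x(six)
    o,M=frame(*pose)
    P=o+a[...,None]*M[:,1]+b[...,None]*M[:,0]+z*M[:,2]
    q=proj(cam,P.reshape(-1,3)).astype(np.float32).reshape(2*S,2*S,2)
    return cv2.remap(f,q[...,0],q[...,1],cv2.INTER_LINEAR)
def spokefit(cam,f,pose=POSE):
    # darkness along five-fold spokes
    g=cv2.cvtColor(f,cv2.COLOR_BGR2GRAY).astype(np.float32)
    th=np.arange(0,2*np.pi/5,.005); best=[]
    rr=np.linspace(.035,.095,25)
    for t in th:
        v=[]
        for k in range(5):
            for w in(-.004,0,.004):
                a=t+k*2*np.pi/5+w/rr
                v.append(np.stack([rr*np.cos(a),rr*np.sin(a),0*rr+.006],-1))
        o,M=frame(*pose); q=proj(cam,o+np.concatenate(v)@M.T).astype(np.float32)
        best.append(cv2.remap(g,q[None,:,0],q[None,:,1],cv2.INTER_LINEAR).mean())
    i=int(np.argmin(best)); return th[i],best[i],np.median(best)
def valveang(cam,pose=POSE,f=None):
    r=[]
    for b in boxes_of(cam,"valve")[:2]:
        x=b["box"]; c=[(x[0]+x[2])/2,(x[1]+x[3])/2]
        p=camera_params(cam);T=np.array(p["world_from_camera"])
        o,M=frame(*pose); A=deproj(cam,[c[0]],[c[1]],[1.])[0]; C=T[:3,3]
        l=((o-C)@M[:,2])/((A-C)@M[:,2]); Q=(C+l*(A-C)-o)@M
        r.append((round(b["confidence"],2),round(np.arctan2(Q[1],Q[0]),3),round(np.hypot(Q[0],Q[1]),3)))
    return r
if __name__=="__main__":
    tag=sys.argv[1]
    for c in("top","scene"):
        f,d=grab_frame(c); v=valveang(c); t,b,md=spokefit(c,f)
        print(c,"spoke mod72",round(t,3),b,md,"valve angle (0=six)",v)
        if v:
            a=v[0][1]+np.pi; k=round((a-t)/(2*np.pi/5)); th=t+k*2*np.pi/5
        else: th=t
        print(" theta",round((th+np.pi)%(2*np.pi)-np.pi,3))
        u=unwarp(c,f); g=f.copy(); draw(g,c,POSE,th)
        uv=proj(c,W(POSE,0,0.))[0].astype(int)
        x0=max(0,min(440,uv[0]-100)); y0=max(0,min(280,uv[1]-100))
        g=cv2.resize(g[y0:y0+200,x0:x0+200],(400,400),interpolation=cv2.INTER_CUBIC)
        cv2.imwrite(f"pics/{c}_{tag}.png",np.hstack([g,u]))
    s=status.state(); print(round(s["time"],2),np.round(s["tool_pos"],4),np.round(s["contact_force"],2))
E
python3 ang.py a
```

```text
top spoke mod72 0.12 23.00887 116.53241 valve angle (0=six) []
 theta 0.12
scene spoke mod72 0.12 42.233788 101.403076 valve angle (0=six) []
 theta 0.12
1.0 [0.1834 0.5975 0.1993] [ 0.65 -0.55  0.54]
```

View pics/top_a.png

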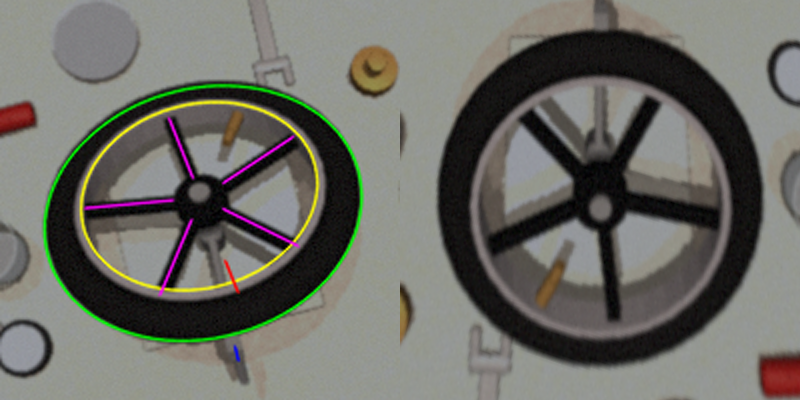

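View pics/scene_a.png

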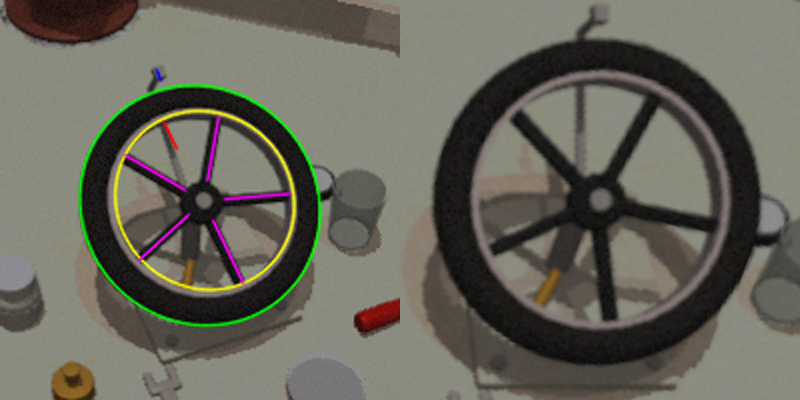

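```bash
cat > plan.py <<'E'
from ang import *
import sys
def pt(a,d,r=.066):
    p=W(POSE,r,a); p=p+[0,0,-d]
    o,M=frame(*POSE); h=W(POSE,r,a)-o; return p,np.arctan2(h[1],h[0])
def rows(base,yaw0,As,d):
    for a in As:
        p,y=pt(a,d); dy=(y-yaw0+np.pi/2)%np.pi-np.pi/2
        print(round(a,2),np.round(p-base,3).tolist(),round(dy,3),"abs z",round(p[2],3))
if __name__=="__main__":
    s=status.state(); w,x,y,z=s["tool_rot"]
    yaw=np.arctan2(1-2*(x*x+z*z),2*(x*y-w*z)); print("pos",s["tool_pos"],"yaw of tool y",yaw)
    rows(s["tool_pos"],yaw,eval(sys.argv[1]),float(sys.argv[2]))
E
python3 plan.py "[2.0]" -0.11; python3 plan.py "[2.0]" 0.015
```

```text
pos [0.18338467 0.59745777 0.19928569] yaw of tool y 1.2729789211063791
2.0 [0.343, -0.42, 0.054] 0.952 abs z 0.254
pos [0.18338467 0.59745777 0.19928569] yaw of tool y 1.2729789211063791
2.0 [0.343, -0.42, -0.071] 0.952 abs z 0.129
```

play_rows:
  deltas:
    - [[0,0,0.06],0]
    - [[0.035,-0.04,0.08],0.1]
    - [[0.07,-0.08,0.08],0.2]
    - [[0.105,-0.12,0.08],0.3]
    - [[0.14,-0.16,0.08],0.4]
  grip: -1

```text
time: 1.62
tool_pos: [0.3243, 0.4362, 0.2796]
tool_rot: [0.0, -0.053, 0.999, 0.0]
contact_force: [0.9, 0.8, -0.4]
gripper_width: 0.002
```

play_rows:
  deltas:
    - [[0.04,-0.045,0],0.13]
    - [[0.08,-0.09,0],0.26]
    - [[0.12,-0.13,0],0.38]
    - [[0.16,-0.18,0],0.46]
    - [[0.2,-0.23,0],0.55]

```text
time: 2.25
tool_pos: [0.5225, 0.2082, 0.2795]
tool_rot: [0.0, -0.322, 0.947, 0.0]
contact_force: [1.0, 1.0, 0.5]
gripper_width: -0.0
```

```bash
python3 plan.py "[2.0]" -0.05;python3 plan.py "[2.0]" 0.015
```

```text
pos [0.52251088 0.20822366 0.27952244] yaw of tool y 2.226032341770817
2.0 [0.004, -0.031, -0.086] -0.001 abs z 0.194
pos [0.52251088 0.20822366 0.27952244] yaw of tool y 2.226032341770817
2.0 [0.004, -0.031, -0.151] -0.001 abs z 0.129
```

play_rows:
  deltas:
    - [[0.004,-0.031,0],0]
    - [[0.004,-0.031,-0.05],0]
    - [[0.004,-0.031,-0.09],0]
    - [[0.004,-0.031,-0.09],0]

```text
time: 2.75
tool_pos: [0.5229, 0.1782, 0.1852]
tool_rot: [-0.004, -0.32, 0.947, 0.001]
contact_force: [0.4, 0.4, 0.3]
gripper_width: 0.001
```

```bash
python3 ang.py b; python3 plan.py "[2.0]" 0.015
```

```text
top spoke mod72 0.1 33.86794 97.91621 valve angle (0=six) [(0.41, np.float64(-0.505), np.float64(0.087))]
 theta 2.613
scene spoke mod72 0.12 37.151535 91.8891 valve angle (0=six) [(0.63, np.float64(-0.495), np.float64(0.082)), (0.31, np.float64(-0.871), np.float64(0.017))]
 theta 2.633
2.95 [0.527  0.1793 0.1923] [1.21 0.38 0.19]
pos [0.5269539  0.17933904 0.19228583] yaw of tool y 2.2233521501516424
2.0 [-0.0, -0.002, -0.064] 0.002 abs z 0.129
```

View pics/scene_b.png

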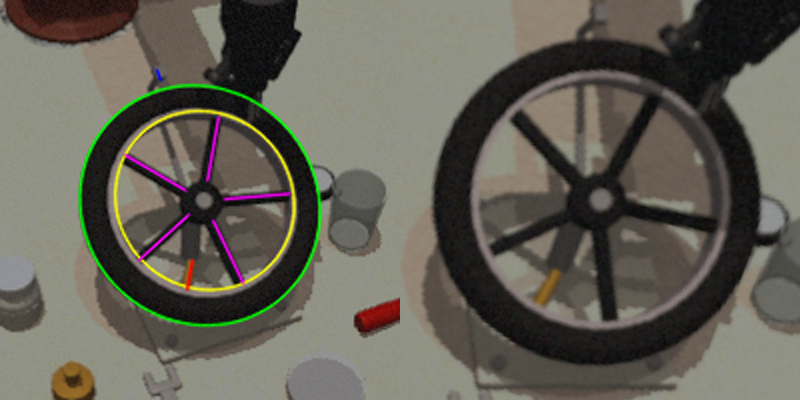

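play_rows:
  deltas:
    - [[0,-0.002,-0.02],0]
    - [[0,-0.002,-0.04],0]
    - [[0,-0.002,-0.054],0]
    - [[0,-0.002,-0.062],0]
    - [[0,-0.002,-0.064],0]

```text
time: 3.58
tool_pos: [0.525, 0.1768, 0.1243]
tool_rot: [-0.001, -0.32, 0.947, 0.0]
contact_force: [-1.5, -1.2, -0.7]
gripper_width: 0.0
```

```bash
python3 plan.py "[1.9,1.8,1.7,1.6,1.5,1.4,1.3,1.2,1.1,1.0,.9,.8,.7]" 0.015
```

```text
pos [0.52504655 0.17680558 0.12434963] yaw of tool y 2.2230131558296566
1.9 [0.006, 0.005, 0.001] -0.088 abs z 0.126
1.8 [0.011, 0.008, -0.002] -0.176 abs z 0.122
1.7 [0.016, 0.011, -0.005] -0.263 abs z 0.119
1.6 [0.021, 0.013, -0.008] -0.35 abs z 0.116
1.5 [0.027, 0.014, -0.012] -0.437 abs z 0.113
1.4 [0.032, 0.015, -0.015] -0.523 abs z 0.109
1.3 [0.038, 0.015, -0.018] -0.611 abs z 0.106
1.2 [0.044, 0.015, -0.021] -0.7 abs z 0.103
1.1 [0.05, 0.013, -0.024] -0.79 abs z 0.1
1.0 [0.055, 0.012, -0.027] -0.883 abs z 0.097
0.9 [0.061, 0.009, -0.03] -0.977 abs z 0.094
0.8 [0.066, 0.006, -0.032] -1.075 abs z 0.092
0.7 [0.071, 0.003, -0.035] -1.175 abs z 0.09
```

play_rows:
  deltas:
    - [[0.005,0.004,-0.003],-0.088]
    - [[0.01,0.007,-0.006],-0.176]
    - [[0.015,0.01,-0.009],-0.263]
    - [[0.02,0.012,-0.012],-0.35]
    - [[0.025,0.014,-0.016],-0.437]

```text
time: 4.2
tool_pos: [0.5514, 0.1911, 0.1101]
tool_rot: [0.001, -0.106, 0.994, 0.0]
contact_force: [0.5, 1.0, 0.2]
gripper_width: -0.004
```

play_rows:
  deltas:
    - [[0.005,0.001,-0.003],-0.086]
    - [[0.011,0.001,-0.006],-0.174]
    - [[0.017,0.0,-0.009],-0.263]
    - [[0.023,-0.001,-0.012],-0.353]
    - [[0.028,-0.003,-0.015],-0.446]

```text
time: 4.82
tool_pos: [0.5793, 0.188, 0.095]
tool_rot: [0.001, 0.117, 0.993, 0.0]
contact_force: [-0.7, 0.9, -0.4]
gripper_width: 0.002
```

```bash
python3 ang.py c; python3 plan.py "[1.0,.9,.8,.7]" 0.015
```

```text
top spoke mod72 0.085 31.678696 96.11888 valve angle (0=six) [(0.66, np.float64(-0.484), np.float64(0.088))]
 theta 2.598
scene spoke mod72 0.13 34.06161 77.597046 valve angle (0=six) []
 theta 0.13
5.03 [0.5788 0.1879 0.0948] [-0.49  0.42  0.83]
pos [0.57876442 0.18794401 0.09477451] yaw of tool y 1.3414298164763006
1.0 [0.002, 0.0, 0.002] -0.001 abs z 0.097
0.9 [0.007, -0.002, -0.0] -0.096 abs z 0.094
0.8 [0.012, -0.005, -0.003] -0.193 abs z 0.092
0.7 [0.017, -0.009, -0.005] -0.293 abs z 0.09
```

View pics/scene_c.png

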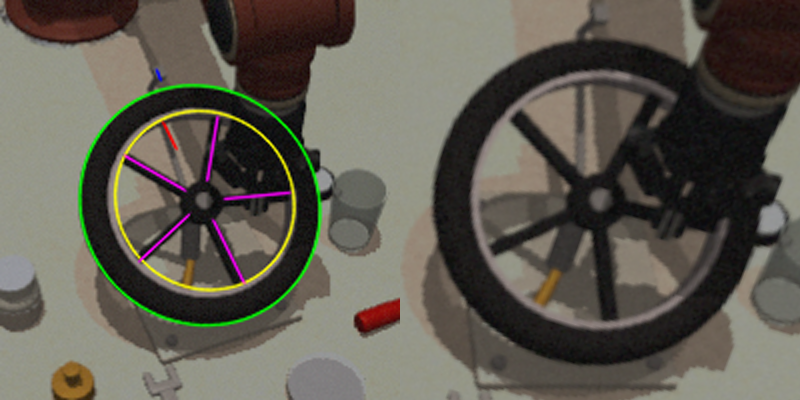

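Run:
```python
from h import *
f,d=grab_frame("scene"); g,e=grab_frame("top")
P=(.5658,.1265,.277)
a=cv2.resize(f[150:300,270:420],(600,600),interpolation=cv2.INTER_CUBIC); cv2.imwrite("pics/z1.png",cv2.convertScaleAbs(a,alpha=2.2,beta=20))
b=cv2.resize(g[160:320,180:360],(675,600),interpolation=cv2.INTER_CUBIC); cv2.imwrite("pics/z2.png",cv2.convertScaleAbs(b,alpha=2.2,beta=20))
print(proj("scene",status.state()["tool_pos"]),proj("top",status.state()["tool_pos"]))
```

```text
[[371.23750321 246.13929596]] [[234.00108179 236.39898462]]
```

View pics/z1.png

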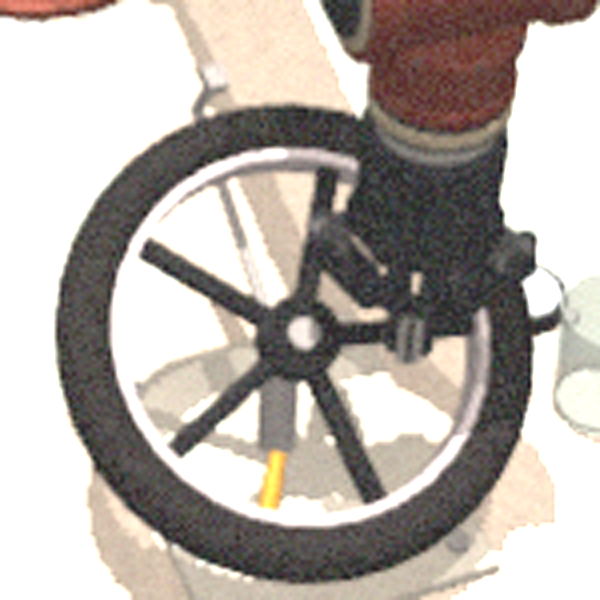

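View pics/z2.png

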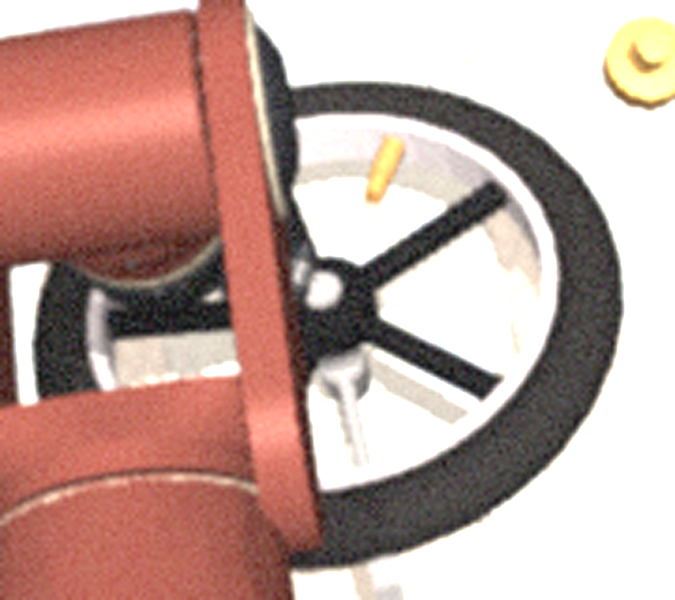

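Run:
```python
from h import *
f,d=grab_frame("scene")
for v in range(222,252,2):
    print(v,end=" ")
    for u in (366,370,372,374,378):
        p=deproj("scene",[u],[v],[d[v,u]])[0]; print(np.round(p*1000).astype(int),end=" ")
    print()
print(status.state()["tool_pos"])
a=f[200:260,335:405]; cv2.imwrite("pics/z3.png",cv2.convertScaleAbs(cv2.resize(a,(700,600),interpolation=cv2.INTER_NEAREST),alpha=3,beta=20))
```

```text
222 [587 167 187] [594 174 194] [574 184 171] [576 188 173] [598 191 196] 
224 [587 168 181] [587 177 180] [581 183 173] [583 187 174] [592 193 183] 
226 [583 169 170] [587 177 174] [580 184 165] [590 185 176] [593 193 178] 
228 [583 170 163] [590 177 170] [584 183 163] [592 186 171] [594 194 172] 
230 [585 170 159] [589 178 162] [590 182 163] [591 186 163] [588 196 159] 
232 [583 171 150] [590 178 157] [590 183 157] [594 186 160] [589 196 154] 
234 [584 171 144] [590 179 151] [591 183 151] [590 188 150] [459 234   0] 
236 [582 172 136] [588 180 142] [588 184 141] [589 189 141] [465 233  -1] 
238 [470 200   0] [590 180 137] [591 184 138] [590 189 136] [477 230   5] 
240 [476 199  -1] [476 210  -2] [593 184 132] [476 221  -3] [482 230   3] 
242 [484 198   0] [481 209  -4] [484 214  -1] [483 219  -2] [484 230  -3] 
244 [496 196   7] [489 208  -2] [492 212   0] [490 218  -3] [496 227   3] 
246 [508 193  13] [499 206   2] [498 211   0] [499 216   0] [497 228  -3] 
248 [516 192  14] [503 206  -2] [503 211  -2] [506 215   0] [504 226  -3] 
250 [519 192  11] [524 201  15] [511 209  -1] [513 214   0] [511 225  -3] 
[0.57852893 0.18800499 0.0946831 ]
```

View pics/z3.png

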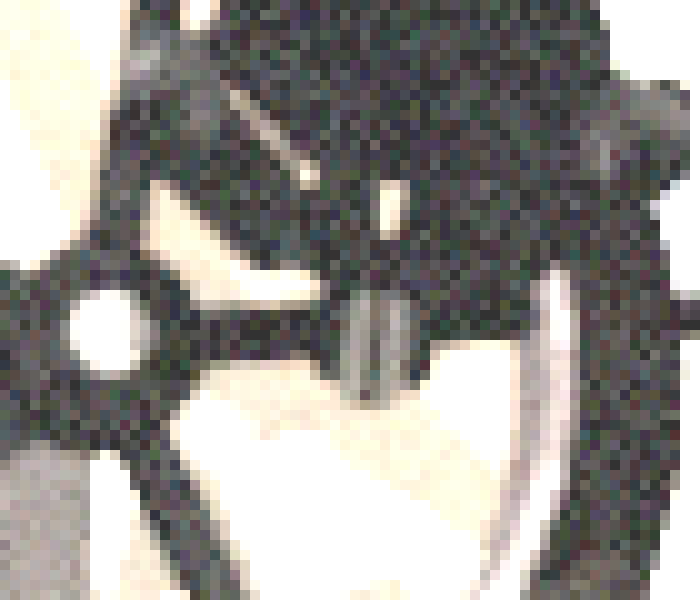

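Run:
```python
from h import *
d=np.load("scene0d.npy")
v,u=np.mgrid[40:100,470:545]; u=u.ravel();v=v.ravel(); D=d[v,u]; k=D>0
P=deproj("scene",u[k],v[k],D[k]); n=np.hypot(P[:,0]-.183,P[:,1]-.597)<.07
Q=P[n&(P[:,2]>.05)]; print(len(Q),np.round(np.percentile(Q[:,2],[0,1,2,5,10,50]),3))
f,d=grab_frame("scene")
v,u=np.mgrid[190:260,330:420]; u=u.ravel();v=v.ravel(); D=d[v,u]
P=deproj("scene",u,v,D); t=status.state()["tool_pos"]
n=(abs(P[:,0]-t[0]-.011)<.008)&(abs(P[:,1]-t[1])<.02)&(P[:,2]>.04); Q=P[n]; print(np.round(Q[np.argsort(Q[:,2])[:12]],3))
```

```text
1629 [0.24  0.249 0.253 0.265 0.285 0.333]
[[0.588 0.185 0.127]
 [0.588 0.183 0.128]
 [0.589 0.188 0.128]
 [0.586 0.177 0.129]
 [0.588 0.183 0.131]
 [0.584 0.193 0.132]
 [0.587 0.19  0.132]
 [0.589 0.178 0.132]
 [0.587 0.194 0.132]
 [0.589 0.18  0.133]
 [0.59  0.185 0.133]
 [0.583 0.174 0.133]]
```

Run:
```python
from h import *
f,d=grab_frame("scene"); t=status.state()["tool_pos"]; w,x,y,z=status.state()["tool_rot"]
v,u=np.mgrid[100:260,310:460]; u=u.ravel();v=v.ravel(); D=d[v,u]
P=deproj("scene",u,v,D)-t
ty=np.array([2*(x*y-w*z),1-2*(x*x+z*z),0]); tx=np.array([ty[1],-ty[0],0])
a=P@ty; b=P@tx
n=(abs(a)<.075)&(abs(b)<.06)&(P[:,2]>.02)
for lo in np.arange(.03,.2,.01):
    k=n&(P[:,2]>=lo)&(P[:,2]<lo+.01)
    if k.sum(): print(round(lo,2),k.sum(),"y",np.round(np.percentile(a[k],[2,98]),3),"x",np.round(np.percentile(b[k],[2,98]),3))
```

```text
0.03 316 y [-0.071  0.063] x [-0.042  0.026]
0.04 182 y [-0.074  0.058] x [-0.046  0.018]
0.05 118 y [-0.074  0.009] x [-0.043  0.012]
0.06 46 y [-0.065  0.01 ] x [-0.036  0.015]
0.07 63 y [-0.032  0.023] x [-0.007  0.015]
0.08 166 y [-0.037  0.03 ] x [-0.009  0.015]
0.09 103 y [-0.044  0.039] x [-0.013  0.019]
0.1 133 y [-0.051  0.047] x [-0.008  0.02 ]
0.11 170 y [-0.06   0.054] x [0.001 0.019]
0.12 230 y [-0.063  0.057] x [-0.01   0.021]
0.13 170 y [-0.052  0.044] x [-0.003  0.022]
0.14 70 y [-0.043  0.038] x [-0.006  0.016]
0.15 17 y [-0.04   0.035] x [-0.002  0.027]
0.16 104 y [-0.038  0.032] x [0.012 0.04 ]
0.17 133 y [-0.039  0.033] x [0.011 0.039]
0.18 137 y [-0.04   0.032] x [0.006 0.04 ]
0.19 133 y [-0.038  0.034] x [0.002 0.039]
```

```bash
sed -i 's/r=.066/r=.063/' plan.py; python3 plan.py "[.75]" -0.01;python3 plan.py "[.75,.65,.55,.45,.35,.25,.15,.05,-.05,-.15,-.25,-.35,-.45,-.55,-.65,-.75]" 0.047
```

```text
pos [0.57843767 0.18798482 0.09454167] yaw of tool y 1.3406130031637107
0.75 [0.014, -0.009, 0.022] -0.242 abs z 0.117
pos [0.57843767 0.18798482 0.09454167] yaw of tool y 1.3406130031637107
0.75 [0.014, -0.009, -0.035] -0.242 abs z 0.06
0.65 [0.019, -0.013, -0.037] -0.343 abs z 0.058
0.55 [0.023, -0.017, -0.038] -0.448 abs z 0.056
0.45 [0.027, -0.022, -0.04] -0.555 abs z 0.055
0.35 [0.031, -0.027, -0.041] -0.665 abs z 0.053
0.25 [0.034, -0.032, -0.042] -0.777 abs z 0.052
0.15 [0.037, -0.038, -0.043] -0.891 abs z 0.052
0.05 [0.039, -0.044, -0.043] -1.006 abs z 0.052
-0.05 [0.041, -0.05, -0.043] -1.121 abs z 0.052
-0.15 [0.042, -0.056, -0.043] -1.236 abs z 0.052
-0.25 [0.042, -0.062, -0.042] -1.35 abs z 0.052
-0.35 [0.043, -0.068, -0.041] -1.463 abs z 0.053
-0.45 [0.042, -0.074, -0.04] 1.569 abs z 0.055
-0.55 [0.041, -0.08, -0.038] 1.462 abs z 0.056
-0.65 [0.04, -0.086, -0.037] 1.358 abs z 0.058
-0.75 [0.038, -0.092, -0.035] 1.256 abs z 0.06
```

play_rows:
  deltas:
    - [[0.007,-0.004,0.004],-0.12]
    - [[0.014,-0.009,0.004],-0.24]
    - [[0.014,-0.009,-0.012],-0.24]
    - [[0.014,-0.009,-0.025],-0.24]
    - [[0.014,-0.009,-0.034],-0.24]

```text
time: 5.9
tool_pos: [0.591, 0.1789, 0.0581]
tool_rot: [-0.001, 0.233, 0.973, -0.001]
contact_force: [-0.2, -0.8, 0.5]
gripper_width: 0.002
```

```bash
python3 ang.py d; python3 plan.py "[.75]" .047
```

```text
top spoke mod72 0.085 32.32097 88.52085 valve angle (0=six) [(0.66, np.float64(-0.535), np.float64(0.089))]
 theta 2.598
scene spoke mod72 0.135 33.251587 65.82664 valve angle (0=six) []
 theta 0.135
6.1 [0.5922 0.179  0.06  ] [ 0.54  0.64 -0.04]
pos [0.59221742 0.17895517 0.05995377] yaw of tool y 1.1004927274860885
0.75 [0.0, -0.0, -0.0] -0.002 abs z 0.06
```

View pics/scene_d.png

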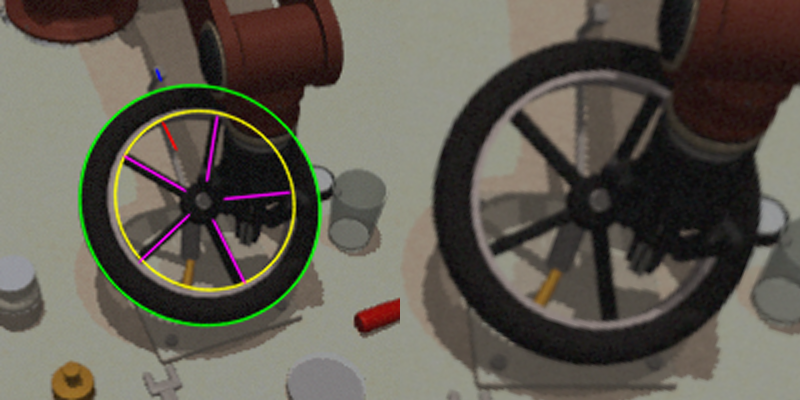

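play_rows:
  deltas:
    - [[0.005,-0.004,-0.002],-0.1]
    - [[0.009,-0.008,-0.003],-0.206]
    - [[0.013,-0.013,-0.005],-0.313]
    - [[0.017,-0.018,-0.006],-0.423]
    - [[0.02,-0.023,-0.007],-0.535]

```text
time: 6.72
tool_pos: [0.6133, 0.1567, 0.0547]
tool_rot: [0.0, 0.483, 0.875, 0.001]
contact_force: [-1.1, 3.0, 2.1]
gripper_width: 0.002
```

```bash
python3 ang.py e; python3 plan.py "[.25]" .047
```

```text
top spoke mod72 1.18 32.82249 71.0639 valve angle (0=six) [(0.65, np.float64(1.564), np.float64(0.188)), (0.54, np.float64(0.225), np.float64(0.291))]
 theta -1.333
scene spoke mod72 1.19 30.760942 65.82182 valve angle (0=six) [(0.75, np.float64(-1.286), np.float64(0.012)), (0.47, np.float64(-0.738), np.float64(0.082))]
 theta 2.447
6.92 [0.6128 0.1559 0.0538] [-0.37 -0.17  0.14]
pos [0.6128011  0.15587665 0.05383154] yaw of tool y 0.5669225820178367
0.25 [-0.0, 0.0, -0.001] -0.003 abs z 0.052
```

View pics/scene_e.png

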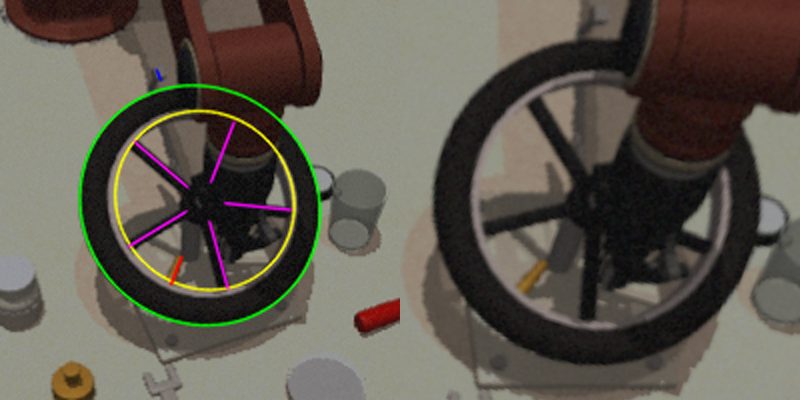

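play_rows:
  deltas:
    - [[0.003,-0.006,-0.001],-0.114]
    - [[0.005,-0.012,-0.001],-0.229]
    - [[0.007,-0.018,-0.001],-0.344]
    - [[0.008,-0.024,-0.001],-0.459]
    - [[0.008,-0.03,0],-0.573]

```text
time: 7.55
tool_pos: [0.6221, 0.1269, 0.0548]
tool_rot: [0.001, 0.711, 0.704, 0.002]
contact_force: [2.9, 2.8, 2.4]
gripper_width: 0.0
```

play_rows:
  deltas:
    - [[0.001,-0.006,0.001],-0.113]
    - [[0,-0.012,0.002],-0.222]
    - [[-0.001,-0.018,0.004],-0.329]
    - [[-0.001,-0.018,0.004],-0.329]

```text
time: 8.05
tool_pos: [0.6202, 0.1079, 0.0583]
tool_rot: [0.001, 0.815, 0.579, 0.001]
contact_force: [1.1, 1.5, 1.2]
gripper_width: 0.003
```

```bash
python3 ang.py f; python3 plan.py "[-.55,-.4]" .047
```

```text
top spoke mod72 0.385 35.571476 49.641357 valve angle (0=six) [(0.55, np.float64(-1.481), np.float64(0.096))]
 theta 1.642
scene spoke mod72 0.345 32.52226 73.56641 valve angle (0=six) [(0.49, np.float64(-1.492), np.float64(0.082))]
 theta 1.602
8.25 [0.6197 0.1082 0.0574] [1.64 0.27 1.42]
pos [0.61969558 0.10816567 0.05740828] yaw of tool y -0.3352896193100752
-0.55 [-0.0, -0.001, -0.001] -0.004 abs z 0.056
-0.4 [0.001, 0.008, -0.003] 0.158 abs z 0.054
```

View pics/scene_f.png

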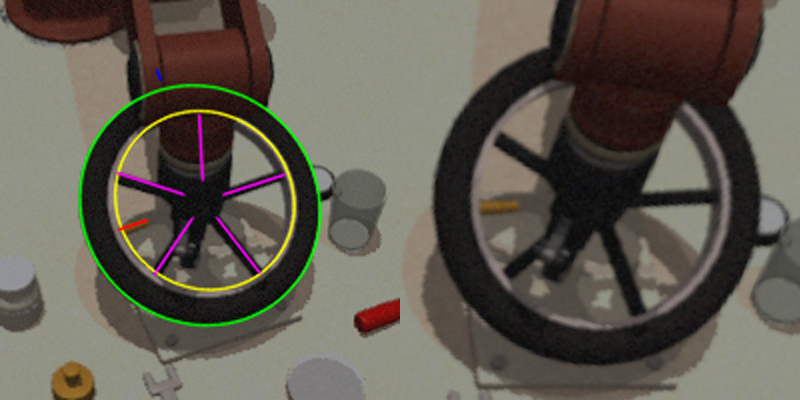

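```bash
python3 plan.py "[-.4,0,.3,.6,.95]" -.018;python3 plan.py "[.95]" .047
```

```text
pos [0.61969558 0.10816567 0.05740828] yaw of tool y -0.3352896193100752
-0.4 [0.001, 0.008, 0.062] 0.158 abs z 0.119
0 [-0.001, 0.033, 0.059] 0.612 abs z 0.116
0.3 [-0.009, 0.05, 0.06] 0.955 abs z 0.118
0.6 [-0.02, 0.065, 0.065] 1.281 abs z 0.122
0.95 [-0.037, 0.076, 0.072] -1.513 abs z 0.13
pos [0.61969558 0.10816567 0.05740828] yaw of tool y -0.3352896193100752
0.95 [-0.037, 0.076, 0.007] -1.513 abs z 0.065
```

play_rows:
  deltas:
    - [[0.001,0.006,0],0.1]
    - [[0.001,0.008,0.02],0.16]
    - [[0.001,0.008,0.05],0.16]
    - [[0.001,0.008,0.075],0.22]
    - [[0,0.015,0.075],0.38]

```text
time: 8.88
tool_pos: [0.6206, 0.1227, 0.1348]
tool_rot: [0.001, 0.69, 0.724, 0.001]
contact_force: [0.2, 0.1, -1.1]
gripper_width: -0.001
```

play_rows:
  deltas:
    - [[0,0.009,0],0.17]
    - [[-0.004,0.02,0],0.34]
    - [[-0.01,0.035,0],0.52]
    - [[-0.018,0.048,0],0.7]
    - [[-0.025,0.054,0],0.88]

```text
time: 9.5
tool_pos: [0.5932, 0.1773, 0.1312]
tool_rot: [-0.001, 0.315, 0.949, -0.001]
contact_force: [-0.2, -0.1, -0.4]
gripper_width: 0.003
```

play_rows:
  deltas:
    - [[-0.009,0.005,0],0.18]
    - [[-0.012,0.007,0],0.36]
    - [[-0.012,0.007,0],0.37]

```text
time: 9.88
tool_pos: [0.5815, 0.1838, 0.1314]
tool_rot: [-0.001, 0.139, 0.99, -0.0]
contact_force: [1.6, -0.4, 0.2]
gripper_width: 0.001
```

```bash
python3 ang.py g; python3 plan.py "[.95]" .047
```

```text
top spoke mod72 0.34 31.44751 98.79966 valve angle (0=six) []
 theta 0.34
scene spoke mod72 0.39 37.305717 83.9561 valve angle (0=six) [(0.57, np.float64(-1.389), np.float64(0.01)), (0.46, np.float64(-1.534), np.float64(0.084))]
 theta 1.647
10.07 [0.5824 0.1837 0.1321] [ 1.37 -0.69 -0.14]
pos [0.582412   0.1836523  0.13205676] yaw of tool y 1.2913542237231106
0.95 [-0.0, 0.001, -0.067] 0.002 abs z 0.065
```

View pics/scene_g.png

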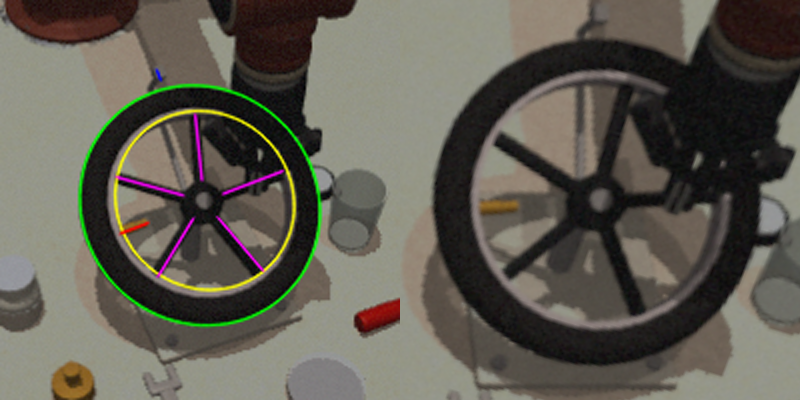

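play_rows:
  deltas:
    - [[0,0.001,-0.02],0]
    - [[0,0.001,-0.04],0]
    - [[0,0.001,-0.055],0]
    - [[0,0.001,-0.064],0]
    - [[0,0.001,-0.067],0]

```text
time: 10.7
tool_pos: [0.582, 0.1848, 0.0643]
tool_rot: [-0.001, 0.138, 0.99, -0.0]
contact_force: [-0.1, -0.6, -0.3]
gripper_width: 0.001
```

```bash
python3 plan.py "[.95,.85,.75,.65,.55,.45,.35,.25,.15,.05,-.05,-.15,-.25,-.35,-.45]" .047
```

```text
pos [0.58202877 0.18477043 0.06426616] yaw of tool y 1.2929433121699305
0.95 [0.0, -0.0, 0.0] 0.0 abs z 0.065
0.85 [0.005, -0.003, -0.002] -0.096 abs z 0.062
0.75 [0.01, -0.006, -0.004] -0.194 abs z 0.06
0.65 [0.015, -0.01, -0.006] -0.296 abs z 0.058
0.55 [0.02, -0.014, -0.008] -0.4 abs z 0.056
0.45 [0.024, -0.018, -0.01] -0.507 abs z 0.055
0.35 [0.027, -0.023, -0.011] -0.617 abs z 0.053
0.25 [0.03, -0.029, -0.012] -0.729 abs z 0.052
0.15 [0.033, -0.034, -0.012] -0.843 abs z 0.052
0.05 [0.035, -0.04, -0.013] -0.958 abs z 0.052
-0.05 [0.037, -0.046, -0.013] -1.074 abs z 0.052
-0.15 [0.038, -0.053, -0.012] -1.189 abs z 0.052
-0.25 [0.039, -0.059, -0.012] -1.303 abs z 0.052
-0.35 [0.039, -0.065, -0.011] -1.415 abs z 0.053
-0.45 [0.039, -0.071, -0.01] -1.525 abs z 0.055
```

play_rows:
  deltas:
    - [[0.005,-0.003,-0.002],-0.096]
    - [[0.01,-0.006,-0.004],-0.194]
    - [[0.015,-0.01,-0.006],-0.296]
    - [[0.02,-0.014,-0.008],-0.4]
    - [[0.024,-0.018,-0.01],-0.507]

```text
time: 11.32
tool_pos: [0.6071, 0.1675, 0.0564]
tool_rot: [0.0, 0.384, 0.923, 0.001]
contact_force: [-1.3, 1.2, 2.7]
gripper_width: -0.001
```

play_rows:
  deltas:
    - [[0.003,-0.005,-0.001],-0.11]
    - [[0.006,-0.011,-0.002],-0.222]
    - [[0.009,-0.016,-0.002],-0.336]
    - [[0.011,-0.022,-0.003],-0.451]
    - [[0.013,-0.028,-0.003],-0.567]

```text
time: 11.95
tool_pos: [0.6211, 0.1399, 0.0542]
tool_rot: [0.001, 0.627, 0.779, 0.002]
contact_force: [0.7, 2.9, 2.1]
gripper_width: 0.005
```

play_rows:
  deltas:
    - [[0.001,-0.007,0.001],-0.115]
    - [[0.002,-0.013,0.001],-0.229]
    - [[0.002,-0.019,0.002],-0.341]
    - [[0.002,-0.019,0.002],-0.341]

```text
time: 12.45
tool_pos: [0.6227, 0.1199, 0.0558]
tool_rot: [0.001, 0.749, 0.663, 0.001]
contact_force: [0.3, 1.4, 1.1]
gripper_width: -0.001
```

```bash
python3 ang.py i; python3 plan.py "[-.35,-.2]" .047
```

```text
top spoke mod72 0.58 34.50809 48.051632 valve angle (0=six) []
 theta 0.58
scene spoke mod72 0.57 29.283388 67.75635 valve angle (0=six) [(0.47, np.float64(-2.566), np.float64(0.085))]
 theta 0.57
12.65 [0.6219 0.1201 0.0546] [1.76 1.75 0.58]
pos [0.62186565 0.12013716 0.05462251] yaw of tool y -0.12078991801758227
-0.35 [-0.001, -0.0, -0.001] -0.001 abs z 0.053
-0.2 [-0.001, 0.009, -0.002] 0.168 abs z 0.052
```

View pics/scene_i.png

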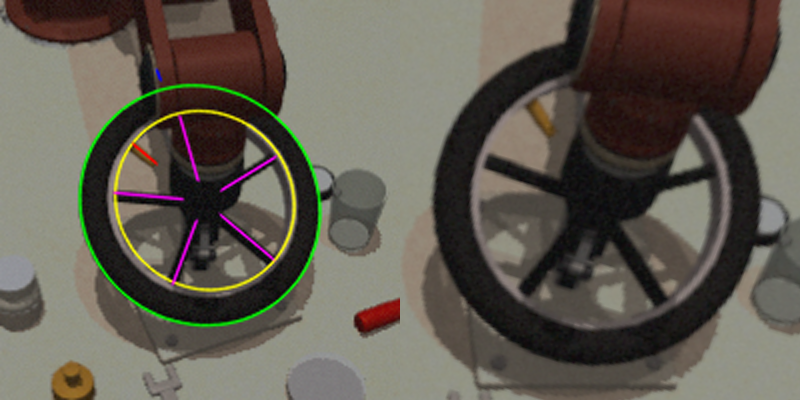

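```bash
python3 plan.py "[-.2,0.15,.5,.85,1.15]" -.018;python3 plan.py "[1.15]" .047
```

```text
pos [0.62186565 0.12013716 0.05462251] yaw of tool y -0.12078991801758227
-0.2 [-0.001, 0.009, 0.063] 0.168 abs z 0.117
0.15 [-0.007, 0.03, 0.062] 0.571 abs z 0.117
0.5 [-0.018, 0.049, 0.066] 0.961 abs z 0.12
0.85 [-0.034, 0.062, 0.073] 1.318 abs z 0.127
1.15 [-0.05, 0.068, 0.081] -1.543 abs z 0.135
pos [0.62186565 0.12013716 0.05462251] yaw of tool y -0.12078991801758227
1.15 [-0.05, 0.068, 0.016] -1.543 abs z 0.07
```

play_rows:
  deltas:
    - [[0,0.006,0],0.1]
    - [[0,0.009,0.02],0.16]
    - [[0,0.009,0.05],0.16]
    - [[0,0.009,0.08],0.22]
    - [[-0.002,0.016,0.085],0.38]

```text
time: 13.28
tool_pos: [0.6208, 0.1357, 0.1421]
tool_rot: [0.002, 0.608, 0.794, 0.001]
contact_force: [-0.4, 0.2, 0.2]
gripper_width: -0.001
```

play_rows:
  deltas:
    - [[-0.003,0.009,0],0.17]
    - [[-0.009,0.02,0],0.34]
    - [[-0.018,0.032,0],0.52]
    - [[-0.028,0.042,0],0.7]
    - [[-0.037,0.048,0],0.88]

```text
time: 13.9
tool_pos: [0.5814, 0.1841, 0.1385]
tool_rot: [-0.001, 0.211, 0.977, -0.001]
contact_force: [-0.5, 0.2, -1.1]
gripper_width: 0.003
```

play_rows:
  deltas:
    - [[-0.01,0.004,0],0.18]
    - [[-0.011,0.004,0],0.34]
    - [[-0.011,0.004,0],0.34]

```text
time: 14.28
tool_pos: [0.5708, 0.1878, 0.1387]
tool_rot: [-0.001, 0.047, 0.999, -0.0]
contact_force: [-0.9, -0.8, -0.8]
gripper_width: 0.002
```

```bash
python3 ang.py j; python3 plan.py "[1.15]" .047
```

```text
top spoke mod72 0.56 30.761269 101.93278 valve angle (0=six) [(0.68, np.float64(-2.569), np.float64(0.079))]
 theta 0.56
scene spoke mod72 0.575 36.32625 89.00157 valve angle (0=six) [(0.61, np.float64(-2.571), np.float64(0.085))]
 theta 0.575
14.47 [0.5714 0.1877 0.1391] [-0.15  0.76  0.35]
pos [0.57140653 0.18772033 0.1390851 ] yaw of tool y 1.476525406159669
1.15 [0.0, 0.0, -0.069] 0.002 abs z 0.07
```

View pics/scene_j.png

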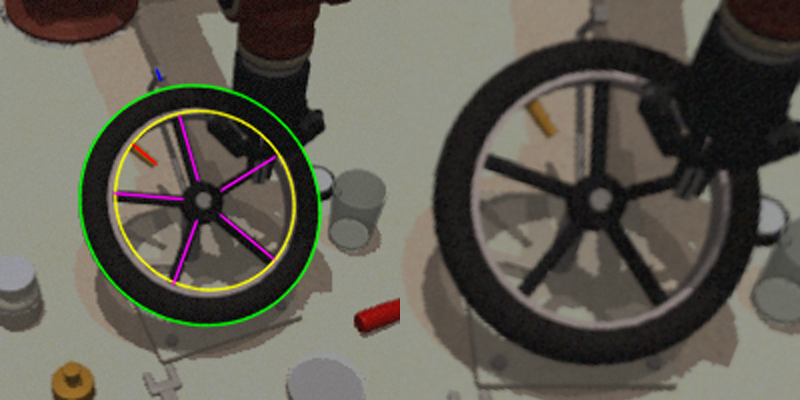

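Theta ≈ 0.57; finger is over the gap between the lower-right and right spokes. Insert.

play_rows:
  deltas:
    - [[0,0,-0.02],0]
    - [[0,0,-0.04],0]
    - [[0,0,-0.056],0]
    - [[0,0,-0.066],0]
    - [[0,0,-0.069],0]

```text
time: 15.1
tool_pos: [0.5709, 0.1877, 0.0691]
tool_rot: [-0.001, 0.046, 0.999, -0.0]
contact_force: [-0.7, 0.1, -0.0]
gripper_width: 0.0
```

```bash
python3 plan.py "[1.15,1.05,.95,.85,.75,.65,.55,.5,.45,.42,.4,.37]" .047
```

```text
pos [0.57090331 0.18773483 0.06907926] yaw of tool y 1.4779225449660518
1.15 [0.001, 0.0, 0.001] 0.0 abs z 0.07
1.05 [0.006, -0.001, -0.002] -0.091 abs z 0.067
0.95 [0.011, -0.003, -0.004] -0.185 abs z 0.065
0.85 [0.017, -0.006, -0.007] -0.28 abs z 0.062
0.75 [0.022, -0.009, -0.009] -0.379 abs z 0.06
0.65 [0.026, -0.013, -0.011] -0.481 abs z 0.058
0.55 [0.031, -0.017, -0.013] -0.585 abs z 0.056
0.5 [0.033, -0.019, -0.014] -0.638 abs z 0.055
0.45 [0.035, -0.021, -0.014] -0.692 abs z 0.055
0.42 [0.036, -0.023, -0.015] -0.725 abs z 0.054
0.4 [0.037, -0.024, -0.015] -0.747 abs z 0.054
0.37 [0.038, -0.025, -0.015] -0.78 abs z 0.054
```

play_rows:
  deltas:
    - [[0.005,-0.001,-0.002],-0.091]
    - [[0.01,-0.003,-0.004],-0.185]
    - [[0.016,-0.006,-0.007],-0.28]
    - [[0.021,-0.009,-0.009],-0.379]
    - [[0.025,-0.013,-0.011],-0.481]

```text
time: 15.72
tool_pos: [0.5973, 0.1756, 0.0604]
tool_rot: [0.0, 0.285, 0.959, 0.001]
contact_force: [-0.8, 1.8, 1.2]
gripper_width: 0.001
```

play_rows:
  deltas:
    - [[0.002,-0.002,-0.001],-0.052]
    - [[0.005,-0.004,-0.002],-0.104]
    - [[0.007,-0.006,-0.003],-0.157]
    - [[0.008,-0.008,-0.003],-0.2]
    - [[0.008,-0.008,-0.003],-0.2]

```text
time: 16.35
tool_pos: [0.6052, 0.1673, 0.0571]
tool_rot: [0.001, 0.377, 0.926, 0.001]
contact_force: [0.7, 1.0, 0.1]
gripper_width: 0.001
```

```bash
python3 ang.py k; python3 plan.py "[.47,.45,.4,.35,.33,.3]" .047
```

```text
top spoke mod72 0.115 31.505472 83.70531 valve angle (0=six) [(0.64, np.float64(-2.997), np.float64(0.078)), (0.47, np.float64(-2.31), np.float64(0.019))]
 theta 0.115
scene spoke mod72 0.17 29.208733 65.140335 valve angle (0=six) [(0.6, np.float64(-3.017), np.float64(0.083))]
 theta 0.17
16.55 [0.6047 0.167  0.0568] [0.63 1.85 0.73]
pos [0.60473983 0.1670254  0.05675216] yaw of tool y 0.7974964601164717
0.47 [0.0, 0.0, -0.002] 0.01 abs z 0.055
0.45 [0.001, -0.001, -0.002] -0.012 abs z 0.055
0.4 [0.003, -0.003, -0.003] -0.066 abs z 0.054
0.35 [0.004, -0.006, -0.003] -0.122 abs z 0.053
0.33 [0.005, -0.007, -0.004] -0.144 abs z 0.053
0.3 [0.006, -0.008, -0.004] -0.177 abs z 0.053
```

View pics/scene_k.png

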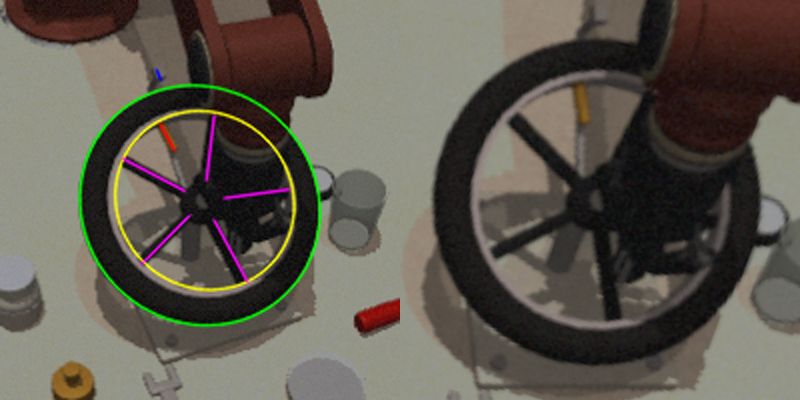

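play_rows:
  deltas:
    - [[0.002,-0.002,0],-0.04]
    - [[0.003,-0.004,-0.001],-0.08]
    - [[0.005,-0.006,-0.001],-0.12]
    - [[0.005,-0.006,-0.001],-0.12]

```text
time: 17.05
tool_pos: [0.6095, 0.1603, 0.055]
tool_rot: [0.0, 0.433, 0.902, -0.0]
contact_force: [0.4, 0.0, -0.1]
gripper_width: -0.001
```

```bash
python3 ang.py l; python3 plan.py "[.47,.45,.4,.35,.33,.3]" .047
```

```text
top spoke mod72 1.245 30.586535 76.73485 valve angle (0=six) [(0.64, np.float64(-1.797), np.float64(0.209)), (0.2, np.float64(-2.785), np.float64(0.041))]
 theta 1.245
scene spoke mod72 0.025 30.441383 62.702038 valve angle (0=six) []
 theta 0.025
17.25 [0.6095 0.1605 0.0551] [ 0.57 -0.3   0.05]
pos [0.60946517 0.16050289 0.05507948] yaw of tool y 0.6769621727094931
0.47 [-0.005, 0.007, -0.0] 0.131 abs z 0.055
0.45 [-0.004, 0.006, -0.0] 0.109 abs z 0.055
0.4 [-0.002, 0.003, -0.001] 0.054 abs z 0.054
0.35 [-0.0, 0.001, -0.002] -0.001 abs z 0.053
0.33 [0.0, -0.0, -0.002] -0.023 abs z 0.053
0.3 [0.001, -0.002, -0.002] -0.057 abs z 0.053
```

View pics/scene_l.png

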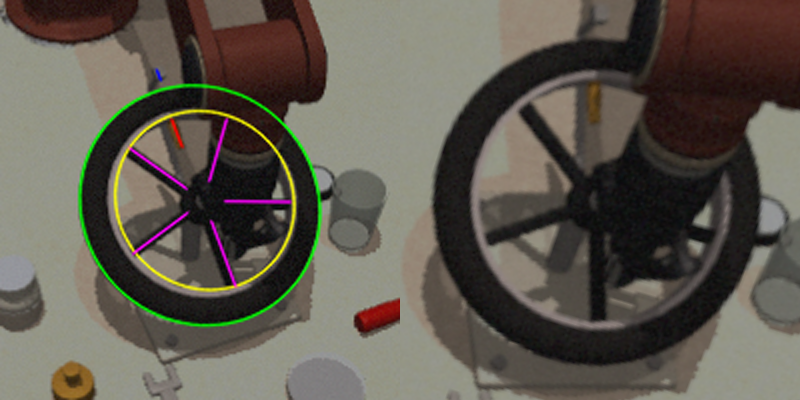

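play_rows:
  deltas:
    - [[-0.003,0.004,0],0.07]
    - [[-0.008,0.011,0.001],0.2]
    - [[-0.009,0.012,0.03],0.22]
    - [[-0.009,0.012,0.07],0.22]
    - [[-0.009,0.012,0.12],0.22]

```text
time: 17.88
tool_pos: [0.5995, 0.1725, 0.175]
tool_rot: [-0.001, 0.331, 0.944, -0.001]
contact_force: [0.7, 0.1, -0.8]
gripper_width: -0.002
```

play_rows:
  deltas:
    - [[0,0.01,0.05],0]
    - [[-0.03,0.05,0.08],0.1]
    - [[-0.07,0.1,0.08],0.2]
    - [[-0.1,0.15,0.08],0.3]
    - [[-0.13,0.2,0.08],0.4]

```text
time: 18.5
tool_pos: [0.4694, 0.3741, 0.2555]
tool_rot: [0.0, 0.135, 0.991, 0.0]
contact_force: [0.2, 0.5, 0.3]
gripper_width: -0.002
```

play_rows:
  deltas:
    - [[-0.04,0.04,0],0.1]
    - [[-0.08,0.08,0],0.1]
    - [[-0.12,0.1,0],0.1]
    - [[-0.16,0.12,0],0.1]
    - [[-0.16,0.12,0],0.1]

```text
time: 19.12
tool_pos: [0.3082, 0.4939, 0.2553]
tool_rot: [0.0, 0.085, 0.996, 0.0]
contact_force: [-0.3, -0.3, -0.1]
gripper_width: -0.0
```

```bash
python3 ang.py m
```

```text
top spoke mod72 0.02 23.312712 117.40898 valve angle (0=six) [(0.67, np.float64(-0.438), np.float64(0.23)), (0.39, np.float64(-3.138), np.float64(0.077))]
 theta 2.533
scene spoke mod72 0.025 41.176525 101.821266 valve angle (0=six) [(0.55, np.float64(-3.107), np.float64(0.086))]
 theta 0.025
19.32 [0.3113 0.4924 0.2552] [-0.01 -0.34 -0.19]
```

View pics/scene_m.png

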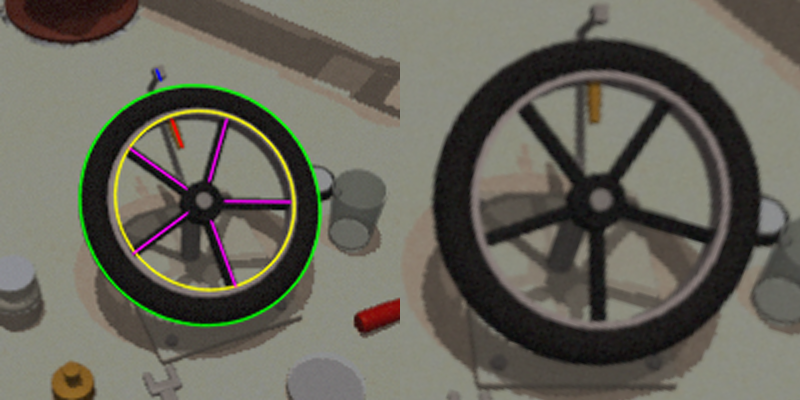

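View pics/top_m.png

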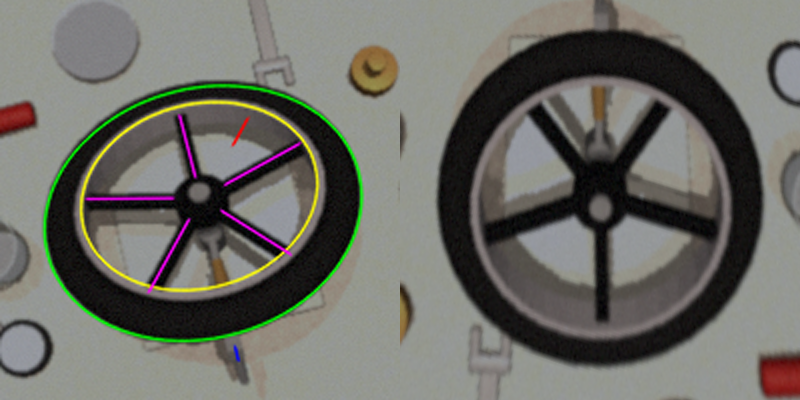

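```bash
python3 - <<'E'
from h import *
for c in("top","scene"):
    f,_=grab_frame(c); a=np.load(f"{c}0f.npy"); o={}
    for n in("beaker","jar","petri","spanner","weight","stopwatch","screwdriver","tyre"):
        b=boxes_of(c,n); o[n]=np.round(b[0]["box"]).astype(int).tolist() if b else None
    print(c,o)
    dd=cv2.absdiff(f,a).max(2)>60; print([tuple(s) for s in cv2.connectedComponentsWithStats(dd.astype(np.uint8))[2][1:] if s[4]>15])
E
python3 -c "
from plant import ticket; print(ticket.job_done())"
```

```text
top {'beaker': [136, 247, 183, 285], 'jar': [364, 217, 400, 253], 'petri': [188, 140, 236, 184], 'spanner': [282, 114, 313, 184], 'weight': [340, 164, 364, 191], 'stopwatch': [162, 300, 192, 330], 'screwdriver': [138, 244, 182, 284], 'tyre': [189, 185, 344, 311]}
[(np.int32(255), np.int32(198), np.int32(12), np.int32(30), np.int32(103)), (np.int32(249), np.int32(200), np.int32(11), np.int32(30), np.int32(123)), (np.int32(276), np.int32(208), np.int32(7), np.int32(13), np.int32(51)), (np.int32(277), np.int32(210), np.int32(33), np.int32(21), np.int32(96)), (np.int32(286), np.int32(216), np.int32(30), np.int32(19), np.int32(77)), (np.int32(212), np.int32(238), np.int32(40), np.int32(4), np.int32(97)), (np.int32(211), np.int32(245), np.int32(39), np.int32(5), np.int32(79)), (np.int32(281), np.int32(245), np.int32(33), np.int32(19), np.int32(128)), (np.int32(280), np.int32(253), np.int32(28), np.int32(16), np.int32(88)), (np.int32(239), np.int32(255), np.int32(17), np.int32(30), np.int32(125)), (np.int32(248), np.int32(259), np.int32(15), np.int32(28), np.int32(115)), (np.int32(291), np.
[... 1713 characters left out ...]
08), np.int32(206), np.int32(25), np.int32(18), np.int32(79)), (np.int32(305), np.int32(211), np.int32(29), np.int32(20), np.int32(90)), (np.int32(360), np.int32(229), np.int32(26), np.int32(4), np.int32(71)), (np.int32(370), np.int32(234), np.int32(17), np.int32(4), np.int32(54)), (np.int32(322), np.int32(247), np.int32(12), np.int32(9), np.int32(33)), (np.int32(315), np.int32(248), np.int32(10), np.int32(8), np.int32(29)), (np.int32(355), np.int32(252), np.int32(11), np.int32(24), np.int32(65)), (np.int32(313), np.int32(258), np.int32(13), np.int32(6), np.int32(38)), (np.int32(353), np.int32(263), np.int32(8), np.int32(14), np.int32(42))]
the job is handed in; nothing more can be done
None
```

The wheel's valve stem is now at twelve o'clock beside the pointer, about 0.02 rad (1°) off in both cameras. I turned it about 150° clockwise with the closed fingertips, in three pushes on three successive spokes, lifting clear between them. I handed it in at about 20 s of the 64 s allowed.

**Last checks:**
- **Arm and forces:** The arm was clear of everything at hand-in. The contact forces I read stayed at a few newtons.
- **Valve stem:** I kept the fingers in gaps without the valve throughout.
- **Stand and bystanders:** Comparing the first and last pictures showed changes only in the spokes, the valve and the arm with its shadow. The stand, wheel outline and bystanders looked unmoved.

**What failed or disagreed:**
- **First sweep missed:** It passed over the spokes without turning the wheel. The depth picture put the real fingertips about 32 mm above the reported tool point, so I went that much deeper afterwards.
- **Network misses:** In the last overhead picture the top valve detection was false, at a radius outside the tyre. The second one gave twelve o'clock. In the final bystander check the stopwatch was not found in the scene view, and the screwdriver box in the overhead view was really the beaker. For those two I relied on the picture comparison and the other camera.

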